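Seat a lock cylinder in the bench jig and swing the retaining arm shut

TASK

With a fingertip, push the brass lock cylinder along its channel in the blue jig until it is home against the end stop, and then push the red peg of the steel retaining arm round until the arm lies against its stop post, right across behind the cylinder. Only push: do not lift or carry the cylinder, and leave the other things on the bench where they are. Finish with the cylinder still home, the arm shut and your hand clear.

Things in the scene. Friction and masses are not known exactly. Their poses are not given: they have to be found in the camera images.
- jig: Fixed blue base plate, 140 (x) x 110 (y) x 8 mm, screwed to the bench. Origin: centre of its underside, on the bench top; z up. The cylinder's channel runs along the jig's x on the plate's top (z = 8 mm), centre line at y = -18 mm, open at the -x end, so the cylinder is pushed toward +x. All heights in these notes are above the bench top.
- channel_end (a point): Point where the channel's floor meets the face of the aluminium end stop (26 mm high): x = 58, y = -18, z = 8 mm in the jig. Two aluminium rails 35 mm apart, tops at 20 mm, guide the cylinder: the long one at y = -36 to -44 mm from x = -2 to 58 mm, the short one at y = -1 to 7 mm from x = 34 to 58 mm with a flared lead-in from x = 21 mm.
- brass_cylinder: Loose brass lock cylinder, 0.15 to 0.25 kg, lying on the jig's plate, 66 mm long in contact (70 overall) along its y, 31 mm wide (its x from -19 to 12 mm, plus a thin cam to 19), 17 mm high. Origin: mid-length, underside. It starts partly out of the channel, its y along the jig's -x. Home against the end stop its origin is at x = 25, y = -14.5 mm in the jig. Sliding it takes 1 to 3 N.
- push_end (a point): Middle of the cylinder's outer end face (the one to push): 33 mm along its own y, -3.5 mm along its x, 8 mm above its underside.
- stop_post (a point): Top of the small fixed steel post, 8 mm thick and 24 mm high, at x = -9.5, y = -42.5 mm in the jig, that the shut arm lies against.
- swing_arm (a joint): Angle of the steel retaining arm, rad: 0 = shut against its stop post, across the channel just behind the seated cylinder; up to 2.4 = open. At angle q the arm points along (-sin q, -cos q) in the jig's x, y; it shuts anticlockwise seen from above. Bar 12 mm wide, 84 mm long, 12 to 22 mm high; a cylinder not home blocks it. Friction about 1 N at the peg, no spring: it stays where left.
- pivot (a point): Point on the arm's vertical hinge axis, at the height of the bar: x = -20, y = 40 mm in the jig's frame, 17 mm above the bench.
- peg (a point): Point on the axis of the red upright peg near the arm's end, 78 mm from the hinge axis and 42 mm above the bench. The peg is 11 to 15 mm thick and stands from 22 to 58 mm above the bench, above the rails and the cylinder (25 mm): push on its side, at about 30 to 45 mm above the bench.
- nickel_cylinder: Bystander, to be left alone: silvery nickel lock cylinder, 38 x 70 x 17 mm. Origin: centre of its underside.
- tape_roll: Bystander, to be left alone: yellow tape roll lying flat, 68 mm across, 19 mm high. Origin: centre of its underside.
- black_fob: Bystander, to be left alone: black car key fob with red and grey buttons, 72 x 37 x 14 mm. Origin: centre of its underside.
- loupe: Bystander, to be left alone: black eye loupe standing on its rim, 37 mm across, 31 mm high. Origin: centre of its underside.
- cutters: Bystander, to be left alone: red-handled side cutters, 130 x 43 x 11 mm. Origin: centre of its underside.

How it is judged (in metres and radians):
On the way, in this order (a step that is already met when the one before it is completed fails the run):
1. the cylinder is home in its channel, against the end stop (x of brass_cylinder in the frame of jig above 0.021 m and y of brass_cylinder in the frame of jig between -0.021 and -0.008 m and angle between the y axis of brass_cylinder and the x axis of jig, either way round below 0.15 rad and angle between brass_cylinder's own z axis and vertical below 0.15 rad and value of joint swing_arm above 0.4 rad), for 0.2 s.
2. the retaining arm is shut against its stop (value of joint swing_arm below 0.08 rad and x of brass_cylinder in the frame of jig above 0.021 m), for 0.2 s.
At the end, for the whole second after the job is handed in: The brass cylinder lies flat in the channel at rest, within 4 mm of the end stop and in line with the channel (0.15 rad); the retaining arm is within 0.08 rad of its stop (about 6 mm at the peg) (all of step 2 and y of brass_cylinder in the frame of jig between -0.021 and -0.008 m and angle between the y axis of brass_cylinder and the x axis of jig, either way round below 0.15 rad and angle between brass_cylinder's own z axis and vertical below 0.15 rad and height (world z) of brass_cylinder below 0.012 m and linear speed of brass_cylinder below 0.02 m/s); the robot touches nothing.
It fails at once if the brass cylinder is lifted or tipped (height (world z) of brass_cylinder above 0.02 m or angle between brass_cylinder's own z axis and vertical above 0.4 rad).
It fails at once if another thing on the bench is moved by more than 20 mm (distance of any of nickel_cylinder, tape_roll, black_fob, loupe, cutters from where it was at the start of the episode above 0.02 m).
It also fails if it takes over 40 s, if anything falls off the work surface, if the arm or the gripper's body presses on something with over 40 N, if the wrist force passes 120 N, or if a joint passes its speed limit or range.

ROBOT

A 6-joint arm with a two-finger parallel gripper is mounted at the origin on a cart in front of the work surface, level with it; the furniture and walls round the work are solid. World frame = base frame: x ahead of the robot, y to its left, z up, the work surface at z = 0. Lengths are in m, angles in degrees, forces in N, time in s.
With the tool pointing down it reaches from about 0.3 to 0.75 m from the base axis. Payload 8.5 kg.
Tool frame: the origin (TCP) lies midway between the tips of the shut fingers; the grasp point (between the pads) lies 19 mm behind it (env.tcp_to_grasp is the z of the grasp point in the tool frame, in m); z points along the fingers, y is the line along which they close (so a half turn about z gives the same grasp; the last joint's range is limited). The gripper opens to 85 mm and grips with 20 to 120 N. Pads are 22 mm wide; open, the fingers measure 114 mm over their backs; the gripper's body (76 mm by 85 mm) begins 54 mm behind the grasp point. The pads swing forward as they close: fully open they stand 13 mm farther back than shut.
Start: joints at [60.487, 21.807, 74.336, -0, 83.858, -12.336], TCP at [0.162, 0.525, 0.231] pointing down, gripper open.
Joint ranges: [-178.18, 178.18], [-50.72, 133.34], [12.68, 142.11], [-81.47, 261.47], [9.98, 163.14], [-165.26, 165.26]. Speed limits (degrees/s): [136.94, 136.94, 180, 180, 180, 180].

INTERFACE

Orientations are given as a 3x3 rotation matrix whose columns are the frame's x, y, z axes.
In Python, from rig import env, imaging, job, models gives the robot as it stands. The module is installed in compiled form; this text tells all that it offers.
- The arm moves only by the tool jog_arm, never from a script. Its argument "plan" is text: rows parted by semicolons, each of 7 numbers parted by spaces: the turn, a rotation vector about the tool's x, y, z in degrees, then the shift along the tool's x, y, z in cm, then the closure in counts, from 0 (fully open) to 255 (shut). In form: rx ry rz x y z claw; .... A call has 1 to 10 rows; each row shifts and turns the commanded pose from where the row before left it, along the tool's axes as they then stand; what a row does not reach is not made up. A row lasts 1/12 s, in which the tool goes at most 41.7 mm and 7.16 degrees, less where a joint would pass 70% of its speed; a pose out of reach is approached as far as the arm can. A call with a gripper value outside its range is refused whole. The fingers move at their own pace and stop on an object; "grip_force" is the grip in N (left out, the last holds). Time passes only in rows, so rows that do not move let the fingers close. It gives the time, the measured TCP pose, the force, the opening and the grip force at its end, in the units of the state.
- env.observe(): the state, without advancing time (a new reading comes with each control period).
- imaging.get_image(name): name is "scene" or "top" or "wrist"; returns a dict with "pixels" (384x512x3 uint8, red, green, blue), "depth" (384x512 float32, m along the optical axis (not along the pixel's ray), 0 where there is no reading), "fov_y" (degrees; the focal length in pixels is half the picture's height over the tangent of half this angle, whatever the lens; pixels are square), "cx", "cy" (the principal point, pixels), "world_from_camera" (4x4, takes a point from camera to world coordinates). Camera axes: x right, y down, z forward; pixel columns grow to the right and rows downward; lengths in m; the calibration is good to about 2 mm. The wrist camera is an equidistant fisheye: a pixel r from the principal point sees the ray r / f radians off the axis. A picture is of the moment at which its call begins.
- job.close_job(): hands the job in; it is judged then, once.
Trained networks look in the newest picture that a camera, given by its name, has taken for a name from the list of things; names that differ only in an ending like _2 or _b are one class to them, and where a whole thing is asked for, a point or a joint stands for the part that bears it (a point fixed in the world has none). Each returns a list of dicts, best first, with "confidence" (0 to 1); they miss things now and then, are a little off and sometimes report something else, mostly with a low value. They report only what shows in the picture. A call takes as long as a camera call.
- models.outline_of(camera, query): "region" (384x512 bool, what is visible of it) and "bbox" ([centre column, centre row, width, height] in pixels, round what is visible of it).
- models.tip_of(camera, query): "at" ([column, row] in pixels: a listed point, or the origin of a listed thing).
The state is a dict: "time_s": time; "q": joint angles; "qvel": joint speeds; "joint_efforts": joint torques, N m; "position": TCP position; "tool_rot": TCP orientation; "ft_force": force on the tool from outside, world axes, zero at the start; "wrist_torque": the same for the moment, N m; "grip_width": finger opening in m; "gripper_force": force on a finger pad.
Only numpy, scipy, OpenCV 4.12 (cv2) and the standard library are available. Lean on these libraries where they do the work, as an engineer would, in place of code of your own. Each camera call takes 0.05 s, during which the arm holds its last target. There are 200 camera calls.

## Working session

There is one attempt and no reset: what is moved stays moved. The work goes in short steps, Python scripts to look and compute and a tool call to move; the robot and the scene stay as the last step left them, time stands still between calls to the robot, and variables do not carry over. Pictures are saved under pics/ and viewed, at most 10 in all, crops included, and the job is handed in when it is done.

Besides the shell and the picture viewer there is one more tool, called after ">>>" as a command line: name --argument value ..., lists and objects as JSON in quotes. jog_arm: Moves the arm, as the interface text tells. Its arguments: {"type":"object","properties":{"plan":{"type":"string"},"grip_force":{"type":"number"}},"required":["plan"]}

```bash
mkdir -p pics; cat > h.py <<'E'
import numpy as np, cv2
from rig import env, imaging, job, models
def ray(im,u,v):
    f=192/np.tan(np.radians(im['fov_y']/2)); return np.array([(u-im['cx'])/f,(v-im['cy'])/f,1.])
def at_z(im,u,v,z):
    T=np.array(im['world_from_camera']); d=T[:3,:3]@ray(im,u,v); o=T[:3,3]; return o+d*(z-o[2])/d[2]
def px(im,p):
    T=np.linalg.inv(np.array(im['world_from_camera'])); c=T[:3,:3]@p+T[:3,3]; f=192/np.tan(np.radians(im['fov_y']/2))
    return [im['cx']+f*c[0]/c[2],im['cy']+f*c[1]/c[2]]
def save(n,p): cv2.imwrite('pics/'+n,cv2.cvtColor(p,cv2.COLOR_RGB2BGR))
E
python3 - <<'E'
from h import *
s=env.observe(); print(s['time_s'],s['position'],np.round(s['tool_rot'],3).tolist(),s['grip_width'])
Z=dict(channel_end=.008,push_end=.016,stop_post=.024,pivot=.017,peg=.042,brass_cylinder=.008,jig=0)
ims=[]
for c in('top','scene'):
    im=imaging.get_image(c); ims.append(im['pixels'])
    for n,z in Z.items():
        for d in models.tip_of(c,n)[:2]: print(c,n,round(d['confidence'],2),np.round(d['at'],1),np.round(at_z(im,*d['at'],z),4))
save('a.png',np.vstack(ims)[:, :])
E
python3 -c "
import cv2;a=cv2.imread('pics/a.png');cv2.imwrite('pics/b.png',cv2.resize(a,(400,600)))
cv2.imwrite('pics/top.png',a[:384])"
```

```text
0.0 [0.16227792 0.52521215 0.23069839] [[-0.955, 0.295, -0.001], [0.295, 0.955, -0.001], [0.0, -0.001, -1.0]] 0.08531719956515944
top channel_end 0.55 [316.2 164.8] [ 0.6721 -0.3252  0.008 ]
top push_end 0.8 [332.1 192. ] [ 0.5859 -0.3665  0.016 ]
top stop_post 0.64 [336.  179.1] [ 0.6231 -0.3787  0.024 ]
top pivot 0.98 [313.7 197. ] [ 0.572  -0.3108  0.017 ]
top peg 0.55 [329.2 220. ] [ 0.5004 -0.3474  0.042 ]
top peg 0.16 [165.1 205.9] [0.5526 0.1215 0.042 ]
top brass_cylinder 0.51 [325.  187.2] [ 0.6024 -0.3479  0.008 ]
top brass_cylinder 0.32 [312.8 195.5] [ 0.578  -0.3099  0.008 ]
top jig 0.65 [320.3 186.9] [ 0.6051 -0.3353  0.    ]
scene channel_end 0.8 [326.7 213.7] [ 0.6599 -0.3227  0.008 ]
scene push_end 0.46 [329.7 228.4] [ 0.5721 -0.3604  0.016 ]
scene stop_post 0.79 [342.  221.8] [ 0.6134 -0.3855  0.024 ]
scene stop_post 0.22 [179.4 212.6] [0.4127 0.0848 0.024 ]
scene peg 0.65 [315.1 229.6] [ 0.5084 -0.3341  0.042 ]
scene brass_cylinder 0.49 [328.2 223. ] [ 0.6099 -0.3442  0.008 ]
scene brass_cylinder 0.17 [169.1 194.4] [0.5094 0.2101 0.008 ]
scene jig 0.73 [325.3 227.1] [ 0.5953 -0.3405  0.    ]
```

View pics/top.png

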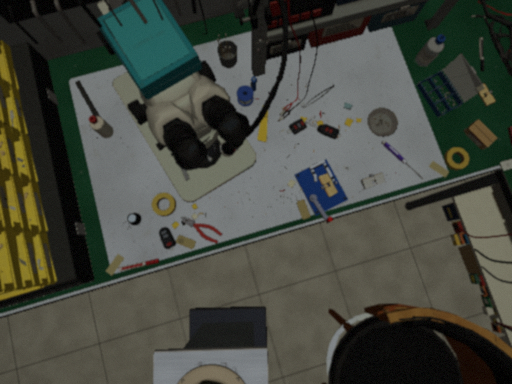

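View pics/b.png

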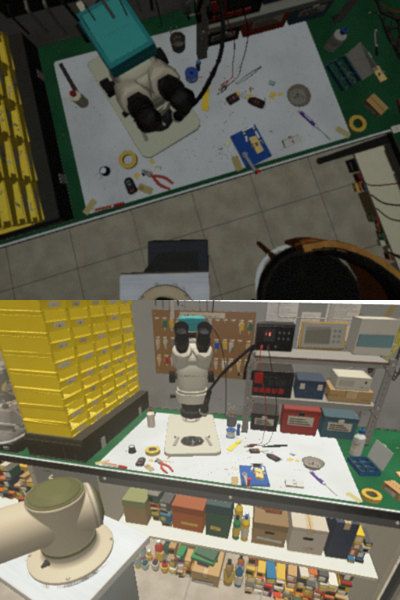

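The top view shows the blue jig at about (322,187), with the red peg at (329,220) sticking out toward the robot. The microscope is at (190,120), so the sweep must pass in front of it. The scene view agrees. Next I'll fit the jig pose and get obstacle heights.

```bash
python3 - <<'E'
from h import *
im=imaging.get_image('top'); T=np.array(im['world_from_camera'])
f=192/np.tan(np.radians(im['fov_y']/2)); v,u=np.mgrid[:384,:512]; d=im['depth']
P=np.stack([(u-im['cx'])/f*d,(v-im['cy'])/f*d,d],-1)@T[:3,:3].T+T[:3,3]
P[d==0]=np.nan
print('base px',px(im,np.zeros(3)),'tcp px',px(im,np.array([.162,.525,.23])))
for x in np.arange(.2,1,.1):
    r=[]
    for y in np.arange(-.6,.6,.1):
        m=(P[...,0]>=x)&(P[...,0]<x+.1)&(P[...,1]>=y)&(P[...,1]<y+.1); r.append(round(float(np.nanmax(P[m][:,2])),2) if m.any() else None)
    print(round(x,1),r)
J=np.array([[58,-18],[-9.5,-42.5],[-20,40]])/1000
W=(np.array([[.6721,-.3252],[.6231,-.3787],[.572,-.3108]])); 
def fit(J,W):
    a=(J-J.mean(0))@[1,1j]; b=(W-W.mean(0))@[1,1j]; th=np.angle(np.vdot(a,b)); R=np.array([[np.cos(th),-np.sin(th)],[np.sin(th),np.cos(th)]]); t=W.mean(0)-R@J.mean(0)
    return th,R,t,(J@R.T+t-W)
th,R,t,e=fit(J,W); print('jig',np.degrees(th),t,e.round(4).tolist())
o=models.outline_of('top','jig')[0]; m=o['region']&(np.abs(P[...,2]-.01)<.012)
print(o['confidence'],m.sum(),cv2.minAreaRect((P[m][:,:2]*1000).astype(np.float32)))
c=im['pixels'][140:240,265:385]; save('c.png',cv2.resize(c,(720,600),interpolation=cv2.INTER_CUBIC))
E
```

```text
base px [np.float64(209.98290170164), np.float64(408.00860269085206)] tcp px [np.float64(-46.023409683686), np.float64(377.92343243148457)]
0.2 [-0.1, -0.77, -0.77, -0.77, -0.77, -0.77, -0.77, -0.77, -0.77, -0.77, 0.0, 0.09]
0.3 [-0.77, -0.77, -0.77, -0.77, -0.77, -0.77, 0.0, 0.02, 0.01, 0.32, 0.27, 0.11]
0.4 [-0.77, -0.76, 0.06, 0.0, 0.01, 0.02, 0.01, 0.02, 0.01, 0.28, 0.29, None]
0.5 [0.01, 0.01, 0.06, 0.03, 0.53, 0.56, 0.52, 0.02, 0.04, 0.11, 0.28, None]
0.6 [0.02, 0.02, 0.03, 0.02, 0.55, 0.56, 0.56, 0.32, 0.01, 0.11, 0.26, 0.19]
0.7 [0.03, 0.03, 0.02, 0.45, 0.45, 0.61, 0.65, 0.66, 0.65, 0.11, 0.22, 0.21]
0.8 [0.03, 0.03, 0.01, 0.46, 0.46, 0.34, 0.56, 0.34, 0.34, 0.11, 0.11, 0.21]
0.9 [0.01, 0.01, 0.25, 0.41, 0.38, 0.12, None, 0.4, 0.35, 0.02, 0.11, 0.18]
jig 28.643630451737852 [ 0.610787  -0.3367902] [[-0.0018, 0.0004], [-0.0003, 0.0001], [0.0021, -0.0005]]
0.75 57 ((519.2791137695312, 215.5747833251953), (22.172679901123047, 35.24617004394531), 55.01114273071289)
```

View pics/c.png

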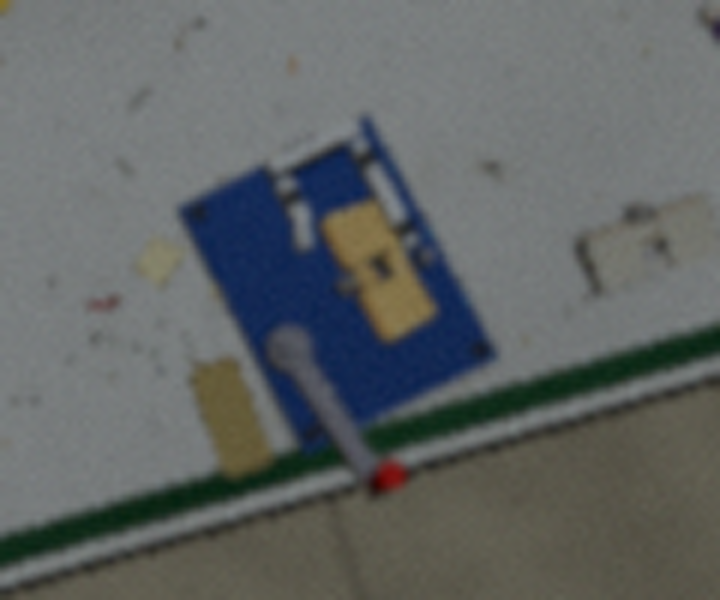

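Fitted jig: yaw about 28.6°, origin (0.611, -0.337), residuals about 2 mm. The crop shows the brass cylinder at (380,270), skewed a little in its channel. The arm pivot is at (290,350) and the peg at (388,475), so the arm is open by about 90°. I'll retract and raise first, then check how much room the microscope leaves.

>>> jog_arm --plan "0 0 0 0 -2.4 -2.4 255;0 0 0 0 -2.4 -2.4 255;0 0 0 0 -2.4 -2.4 255;0 0 0 0 -2.4 -2.4 255;0 0 0 0 -2.4 -2.4 255;0 0 0 0 -2.4 -2.4 255;0 0 0 0 -2.4 -2 255" --grip_force 40

```text
time_s: 1.48
position: [0.1123, 0.3637, 0.397]
tool_rot: [[-0.955, 0.295, 0.001], [0.295, 0.955, 0.001], [-0.0, 0.001, -1.0]]
ft_force: [0.0, -0.1, 0.7]
grip_width: 0.0003
gripper_force: 0.0
```

```bash
python3 - <<'E'
from h import *
s=env.observe(); print(s['position'],s['q'])
im=imaging.get_image('top'); T=np.array(im['world_from_camera'])
f=192/np.tan(np.radians(im['fov_y']/2)); v,u=np.mgrid[:384,:512]; d=im['depth']
P=np.stack([(u-im['cx'])/f*d,(v-im['cy'])/f*d,d],-1)@T[:3,:3].T+T[:3,3]; P=P[d>0]
for x in np.arange(.4,.8,.04):
    r=[]
    for y in np.arange(-.4,.16,.04):
        m=(P[:,0]>=x)&(P[:,0]<x+.04)&(P[:,1]>=y)&(P[:,1]<y+.04); r.append(round(float(P[m][:,2].max()),2) if m.any() else None)
    print(round(x,2),r)
E
```

```text
[0.1122804  0.36373939 0.39698811] [ 5.48675918e+01 -3.94634889e-01  7.60222030e+01 -1.21496330e-03
  1.04283410e+02 -1.79635594e+01]
0.4 [-0.77, -0.77, -0.77, -0.77, -0.77, -0.77, -0.77, 0.0, 0.0, 0.0, 0.01, 0.0, 0.01, 0.02, 0.01]
0.44 [-0.77, -0.77, -0.77, -0.0, 0.0, 0.0, 0.0, 0.01, 0.0, 0.01, 0.01, 0.01, 0.02, 0.02, 0.01]
0.48 [0.0, 0.06, 0.01, 0.0, 0.0, 0.0, 0.01, 0.01, 0.01, 0.02, 0.02, 0.02, 0.01, 0.02, 0.01]
0.52 [0.01, 0.03, 0.03, 0.01, 0.01, 0.01, 0.01, 0.01, 0.53, 0.55, 0.01, 0.01, 0.02, 0.02, 0.02]
0.56 [0.03, 0.03, 0.03, 0.01, 0.01, 0.0, 0.52, 0.54, 0.55, 0.56, 0.52, 0.02, 0.03, 0.02, 0.02]
0.6 [0.03, 0.03, 0.03, 0.01, 0.01, 0.01, 0.54, 0.56, 0.55, 0.53, 0.52, 0.47, 0.02, 0.01, 0.0]
0.64 [0.02, 0.03, 0.03, 0.01, 0.01, 0.01, 0.38, 0.53, 0.53, 0.49, 0.56, 0.56, 0.26, 0.02, 0.01]
0.68 [0.01, 0.03, 0.01, 0.01, 0.01, 0.42, 0.4, 0.46, 0.56, 0.56, 0.56, 0.56, 0.4, 0.34, 0.65]
0.72 [0.01, 0.01, 0.01, 0.01, 0.01, 0.44, 0.02, 0.02, 0.56, 0.56, 0.63, 0.64, 0.65, 0.65, 0.66]
0.76 [0.02, 0.02, 0.02, 0.02, 0.45, 0.45, 0.01, 0.0, 0.6, 0.61, 0.63, 0.56, 0.63, None, 0.02]
```

>>> jog_arm --plan "0 0 5.5 -3.65 0 0 255;0 0 5.5 -3.65 0 0 255;0 0 5.5 -3.65 0 0 255;0 0 5.5 -3.65 0 0 255;0 0 5.5 -3.65 0 0 255;0 0 5.5 -3.65 0 0 255;0 0 5.5 -3.65 0 0 255;0 0 5.5 -3.65 0 0 255;0 0 5.5 -3.65 0 0 255;0 0 5.5 -3.65 0 0 255"

```text
time_s: 2.37
position: [0.375, 0.1286, 0.3952]
tool_rot: [[-0.302, 0.953, -0.0], [0.953, 0.302, 0.0], [0.0, -0.0, -1.0]]
ft_force: [-0.0, 0.9, 0.1]
grip_width: -0.0001
gripper_force: 0.0
```

>>> jog_arm --plan "0 0 5.5 -3.65 0 0 255;0 0 5.5 -3.65 0 0 255;0 0 5.5 -3.65 0 0 255;0 0 5.5 -3.65 0 0 255;0 0 5.5 -3.65 0 0 255;0 0 5.5 -3.65 0 0 255;0 0 5.5 -3.65 0 0 255;0 0 5.5 -3.65 0 0 255;0 0 5.5 -3.65 0 0 255;0 0 0 0 0 0 255"

```text
time_s: 3.2
position: [0.349, -0.192, 0.3947]
tool_rot: [[0.535, 0.845, -0.002], [0.845, -0.535, -0.0], [-0.001, -0.001, -1.0]]
ft_force: [-0.4, -0.3, -0.3]
grip_width: 0.0002
gripper_force: 0.0
```

>>> jog_arm --plan "0 0 0 -0.76 3.44 1.8 255;0 0 0 -0.76 3.44 1.8 255;0 0 0 -0.76 3.44 1.8 255;0 0 0 -0.76 3.44 1.8 255;0 0 0 -0.76 3.44 1.8 255;0 0 0 -0.76 3.44 1.8 255;0 0 0 -0.76 3.44 1.8 255;0 0 0 -0.76 3.44 1.8 255;0 0 7.1 0 0 0 255;0 0 7.1 0 0 0 255"

```text
time_s: 4.03
position: [0.554, -0.3844, 0.2473]
tool_rot: [[0.722, 0.692, -0.004], [0.692, -0.722, 0.004], [-0.0, -0.006, -1.0]]
ft_force: [-0.3, -0.1, 1.0]
grip_width: -0.0002
gripper_force: 0.0
```

>>> jog_arm --plan "0 0 7.1 0 0 0 255;0 0 7.1 0 0 0 255;0 0 0.7 0 0 0 255;0 0 0 0 0 0 255"

```text
time_s: 4.37
position: [0.5534, -0.3834, 0.2512]
tool_rot: [[0.871, 0.491, -0.0], [0.491, -0.871, 0.0], [-0.0, -0.0, -1.0]]
ft_force: [-1.3, -0.5, -0.4]
grip_width: 0.0002
gripper_force: 0.0
```

```bash
cat >> h.py <<'E'
def wz(im,u,v,z):
    f=192/np.tan(np.radians(im['fov_y']/2)); a=np.array([u-im['cx'],v-im['cy']]); r=np.hypot(*a); t=r/f
    d=np.r_[a/r*np.sin(t),np.cos(t)]; T=np.array(im['world_from_camera']); d=T[:3,:3]@d; o=T[:3,3]; return o+d*(z-o[2])/d[2]
E
python3 - <<'E'
from h import *
Z=dict(channel_end=.008,push_end=.016,stop_post=.024,pivot=.017,peg=.042,brass_cylinder=.008,jig=0)
im=imaging.get_image('wrist'); print(np.round(im['world_from_camera'],3).tolist(),im['fov_y'],im['cx'],im['cy'])
for n,z in Z.items():
    for d in models.tip_of('wrist',n)[:2]: print(n,round(d['confidence'],2),np.round(d['at'],1),np.round(wz(im,*d['at'],z),4))
save('w1.png',im['pixels'])
E
```

```text
[[0.491, -0.835, -0.247, 0.617], [-0.871, -0.472, -0.138, -0.35], [-0.001, 0.283, -0.959, 0.393], [0.0, 0.0, 0.0, 1.0]] 65.70646984690485 263.41207009990075 187.7194964831578
channel_end 0.29 [ 7.2 18.8] [0.5647 0.1291 0.008 ]
push_end 0.57 [259.9 135.1] [ 0.5779 -0.3658  0.016 ]
stop_post 0.73 [280.3 116. ] [ 0.612  -0.3756  0.024 ]
stop_post 0.69 [220.5 183. ] [ 0.4996 -0.3511  0.024 ]
pivot 0.81 [216.7 117.7] [ 0.5711 -0.3069  0.017 ]
peg 0.97 [220.4 182.7] [ 0.5056 -0.3508  0.042 ]
brass_cylinder 0.94 [260.5 110.8] [ 0.6051 -0.3513  0.008 ]
brass_cylinder 0.51 [354.4 152.3] [ 0.6213 -0.4877  0.008 ]
jig 0.64 [250.1 108.6] [ 0.6007 -0.3381  0.    ]
```

View pics/w1.png

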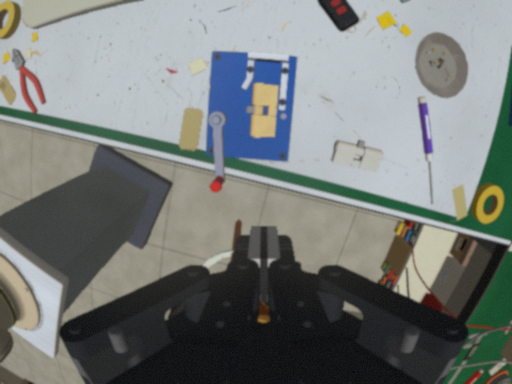

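The wrist view shows the jig at (250,108), with the brass cylinder at (263,110) and its push end at (262,136). The pivot is at (217,118) and the peg at (217,185). I'll refine the jig and the cylinder by colour.

```bash
cat > m.py <<'E'
from h import *
im=imaging.get_image('wrist'); hsv=cv2.cvtColor(im['pixels'],cv2.COLOR_RGB2HSV)
def rect(mask,z):
    n,l,s,_=cv2.connectedComponentsWithStats(mask.astype(np.uint8)); k=1+np.argmax(s[1:,4]); v,u=np.where(l==k)
    Q=np.array([wz(im,a,b,z)[:2] for a,b in zip(u,v)])*1000
    return s[k,:4],cv2.minAreaRect(Q.astype(np.float32))
box=np.zeros(hsv.shape[:2],bool); box[35:200,195:310]=1
H,S,V=cv2.split(hsv)
b=rect(box&(H>100)&(H<130)&(S>120),.008); print('jig',b)
box[:,:235]=0
c=rect(box&(H>10)&(H<35)&(S>60)&(V>90),.025); print('brass',c)
th=np.radians(28.9); R=np.array([[np.cos(th),-np.sin(th)],[np.sin(th),np.cos(th)]]); o=np.array(b[1][0])
print('brass in jig',R.T@(np.array(c[1][0])-o))
for n,z in(('push_end',.016),('peg',.042),('pivot',.017),('stop_post',.024)):
    for d in models.tip_of('wrist',n)[:1]: print(n,R.T@(wz(im,*d['at'],z)[:2]*1000-o))
E
python3 m.py
```

```text
jig (array([209,  52,  87, 108], dtype=int32), ((603.7514038085938, -336.49188232421875), (137.52183532714844, 106.31539916992188), 24.843591690063477))
brass (array([251,  83,  26,  54], dtype=int32), ((608.2195434570312, -354.237060546875), (66.41194152832031, 29.011463165283203), 25.429950714111328))
brass in jig [ -4.66423426 -17.69464724]
push_end [-36.66717457 -15.58717753]
peg [-87.88852066  34.30701696]
pivot [-11.97786332  41.78383519]
stop_post [-11.74740379 -40.40987086]
```

>>> jog_arm --plan "0 0 4 0 -0.3 0 255;0 0 0 0 0 4 255;0 0 0 0 0 4 255;0 0 0 0 0 4 255;0 0 0 0 0 4 255;0 0 0 0 0 4 255;0 0 0 0 0 2 255;0 0 0 0 0 1.0 255;0 0 0 0 0 0 255;0 0 0 0 0 0 255"

```text
time_s: 5.85
position: [0.5523, -0.3816, 0.0225]
tool_rot: [[0.905, 0.426, 0.001], [0.426, -0.905, -0.001], [0.001, 0.002, -1.0]]
ft_force: [0.1, 0.1, 0.5]
grip_width: -0.0002
gripper_force: 0.0
```

```bash
python3 - <<'E'
from h import *
im=imaging.get_image('wrist'); save('w2.png',cv2.resize(im['pixels'][40:290,130:400],(648,600),interpolation=cv2.INTER_CUBIC))
s=env.observe(); print(s['position'])
for n,z in(('push_end',.016),('peg',.042),('pivot',.017),('stop_post',.024),('channel_end',.008)):
    for d in models.tip_of('wrist',n)[:1]: print(n,d['confidence'],d['at'],wz(im,*d['at'],z))
E
```

```text
[ 0.5525964  -0.38185949  0.02332254]
push_end 0.58 [259.3, 182.1] [ 0.57993836 -0.3677811   0.016     ]
peg 0.84 [167.3, 300.9] [ 0.50595961 -0.34812913  0.042     ]
pivot 0.55 [149.8, 150.0] [ 0.57157959 -0.30790651  0.017     ]
stop_post 0.6 [307.4, 132.8] [ 0.61382833 -0.37731645  0.024     ]
channel_end 0.96 [259.0, 7.9] [ 0.66345414 -0.32820746  0.008     ]
```

View pics/w2.png

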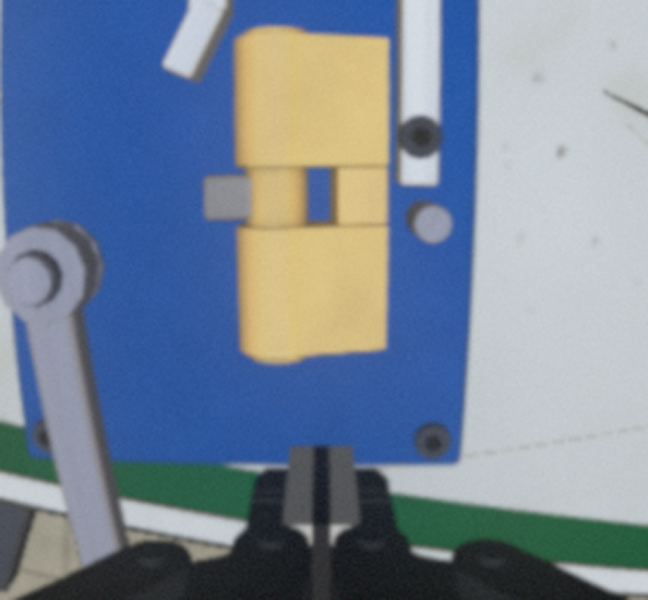

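Finger (320,450 in the crop) is lined up with the cylinder end (313,355), with a gap of about 20 mm. Lowering 8 mm and pushing.

>>> jog_arm --plan "0 0 0 0 0 0.8 255;0 0 0 0.8 -0.05 0 255;0 0 0 0.8 -0.05 0 255;0 0 0 0.5 -0.05 0 255;0 0 0 0.5 0 0 255;0 0 0 0.5 0 0 255;0 0 0 0.4 0 0 255;0 0 0 0.4 0 0 255;0 0 0 0 0 0 255"

```text
time_s: 6.9
position: [0.5871, -0.3627, 0.0134]
tool_rot: [[0.904, 0.427, 0.0], [0.427, -0.904, -0.0], [0.0, 0.0, -1.0]]
ft_force: [0.7, 0.4, -0.2]
grip_width: 0.0001
gripper_force: 0.0
```

>>> jog_arm --plan "0 0 0 0.3 0 0 255;0 0 0 0.3 0 0 255;0 0 0 0.2 0 0 255;0 0 0 0 0 0 255"

```text
time_s: 7.23
position: [0.594, -0.3596, 0.0134]
tool_rot: [[0.905, 0.426, 0.0], [0.426, -0.905, -0.0], [0.0, 0.0, -1.0]]
ft_force: [-0.3, 0.1, 0.1]
grip_width: -0.0002
gripper_force: 0.0
```

```bash
python3 - <<'E'
from h import *
im=imaging.get_image('wrist'); save('w3.png',cv2.resize(im['pixels'][0:250,130:400],(648,600),interpolation=cv2.INTER_CUBIC))
s=env.observe(); print(s['position'],s['ft_force'])
E
```

```text
[ 0.5939132  -0.35960919  0.01339861] [ 0.05375528 -0.22573095 -0.28523757]
```

View pics/w3.png

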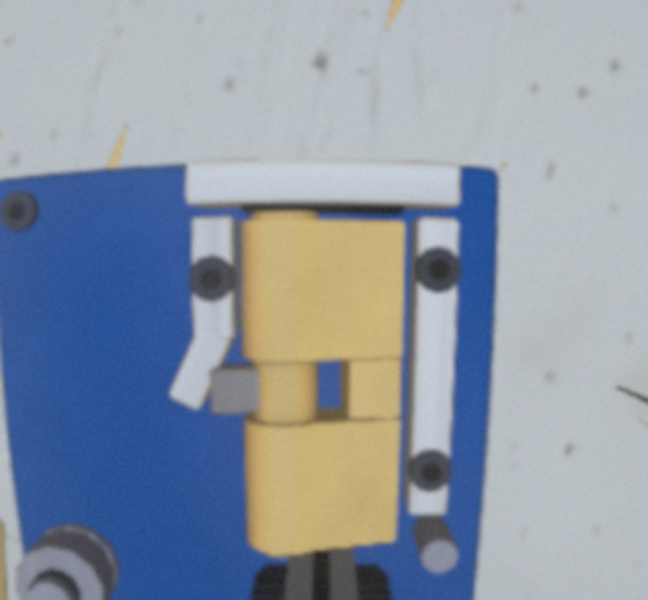

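The cylinder is between the rails and nearly at the end stop: its front edge is at row 215 and the stop face at about 205, which leaves 1–3 mm. I'll creep until the force rises.

>>> jog_arm --plan "0 0 0 0.15 0 0 255;0 0 0 0.1 0 0 255;0 0 0 0 0 0 255"

```text
time_s: 7.53
position: [0.5949, -0.3592, 0.0134]
tool_rot: [[0.905, 0.426, -0.002], [0.426, -0.905, -0.001], [-0.002, -0.001, -1.0]]
ft_force: [-6.4, -2.0, 1.7]
grip_width: -0.0001
gripper_force: 3.2
```

Contact at about 7 N with the motion stalled: the cylinder is home. Backing off, rising, and going round to the outer side of the peg.

>>> jog_arm --plan "0 0 0 0 0 0 255;0 0 0 0 0 0 255;0 0 0 -1.5 0 0 255;0 0 0 -1.6 0 0 255;0 0 0 0 0 -4 255;0 0 0 0 0 -4 255;0 0 0 0 0 -1 255;0 0 0 -1.7 -2.7 0 255;0 0 0 -1.7 -2.7 0 255;0 0 0 -1.7 -2.7 0 255"

```text
time_s: 8.37
position: [0.4864, -0.3195, 0.1035]
tool_rot: [[0.905, 0.426, 0.001], [0.426, -0.905, -0.001], [0.001, 0.001, -1.0]]
ft_force: [0.2, -0.9, -0.2]
grip_width: -0.0
gripper_force: 0.0
```

>>> jog_arm --plan "0 0 -7 0 0 0 255;0 0 0 0 0 0 255"

```text
time_s: 8.53
position: [0.4865, -0.3196, 0.1039]
tool_rot: [[0.844, 0.537, 0.0], [0.537, -0.844, -0.0], [0.0, 0.0, -1.0]]
ft_force: [0.0, -0.2, 0.9]
grip_width: -0.0001
gripper_force: 0.0
```

```bash
python3 - <<'E'
from h import *
im=imaging.get_image('wrist'); save('w4.png',im['pixels'])
s=env.observe(); print(s['position'],s['tool_rot'])
for n,z in(('push_end',.016),('peg',.042),('pivot',.017),('stop_post',.024),('channel_end',.008)):
    for d in models.tip_of('wrist',n)[:1]: print(n,d['confidence'],d['at'],wz(im,*d['at'],z))
E
```

```text
[ 0.48750405 -0.32050401  0.1040153 ] [[ 8.46939332e-01  5.31687773e-01  1.37125976e-03]
 [ 5.31689229e-01 -8.46938812e-01 -1.10103520e-03]
 [ 5.75966161e-04  1.66159406e-03 -9.99998454e-01]]
push_end 0.88 [380.5, 97.0] [ 0.6047713  -0.35719001  0.016     ]
peg 0.65 [307.4, 203.9] [ 0.50369782 -0.34848718  0.042     ]
pivot 0.79 [307.2, 97.1] [ 0.5694468  -0.30801611  0.017     ]
stop_post 0.94 [408.8, 104.2] [ 0.61341527 -0.37807503  0.024     ]
channel_end 0.86 [386.1, 23.2] [ 0.66431726 -0.3294776   0.008     ]
```

View pics/w4.png

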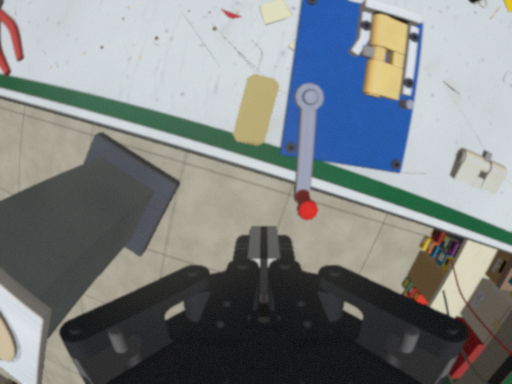

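The brass cylinder is still home. The shut fingers (263,240) stand outside the peg (305,207). Descending, then making contact.

>>> jog_arm --plan "0 0 0 0 0 3.5 255;0 0 0 0 0 3.2 255;0 0 0 0 0 0 255;0 0 0 0 0.6 0 255;0 0 0 0 0.4 0 255;0 0 0 0 0.3 0 255;0 0 0 0 0 0 255"

```text
time_s: 9.42
position: [0.4951, -0.3326, 0.0379]
tool_rot: [[0.846, 0.533, 0.002], [0.533, -0.846, -0.002], [0.001, 0.003, -1.0]]
ft_force: [0.0, 0.4, -0.9]
grip_width: 0.0001
gripper_force: 0.0
```

>>> jog_arm --plan "0 0 -5 -0.16 0.69 0 255;0 0 -5 -0.16 0.69 0 255;0 0 -5 -0.16 0.69 0 255;0 0 -5 -0.16 0.69 0 255;0 0 -5 -0.16 0.69 0 255;0 0 -5 -0.16 0.69 0 255;0 0 -5 -0.16 0.69 0 255;0 0 -5 -0.16 0.69 0 255;0 0 0 0 0 0 255"

```text
time_s: 10.17
position: [0.5283, -0.3767, 0.0374]
tool_rot: [[0.303, 0.953, 0.002], [0.953, -0.303, -0.002], [-0.001, 0.002, -1.0]]
ft_force: [-1.1, 0.5, -0.1]
grip_width: 0.0004
gripper_force: 0.0
```

```bash
python3 - <<'E'
from h import *
im=imaging.get_image('wrist'); save('w5.png',im['pixels'])
s=env.observe(); print(s['position'],s['tool_rot'],s['ft_force'])
for n,z in(('peg',.042),('pivot',.017),('stop_post',.024)):
    for d in models.tip_of('wrist',n)[:1]: print(n,d['confidence'],d['at'],wz(im,*d['at'],z))
E
```

```text
[ 0.5278011  -0.37631245  0.03719361] [[ 3.06844303e-01  9.51758753e-01  1.36006155e-03]
 [ 9.51759262e-01 -3.06842430e-01 -1.42518995e-03]
 [-9.39112418e-04  1.73176259e-03 -9.99998060e-01]] [0.01204965 1.26063234 0.20211661]
peg 0.67 [306.3, 243.5] [ 0.55041057 -0.38390509  0.042     ]
pivot 0.74 [296.4, 89.4] [ 0.56972311 -0.30797265  0.017     ]
```

View pics/w5.png

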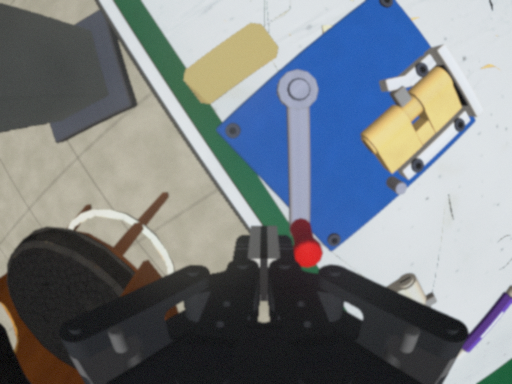

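The peg (306,245) is moving with the finger, and the arm is about 39° from shut.

>>> jog_arm --plan "0 0 -5 -0.16 0.69 0 255;0 0 -5 -0.16 0.69 0 255;0 0 -5 -0.16 0.69 0 255;0 0 -5 -0.16 0.69 0 255;0 0 -5 -0.16 0.69 0 255;0 0 -5 -0.16 0.69 0 255;0 0 -3 -0.1 0.4 0 255;0 0 0 0 0 0 255"

```text
time_s: 11.03
position: [0.5717, -0.389, 0.0364]
tool_rot: [[-0.263, 0.965, 0.0], [0.965, 0.263, -0.0], [-0.0, 0.0, -1.0]]
ft_force: [-0.2, -0.3, 0.0]
grip_width: -0.0
gripper_force: 0.0
```

>>> jog_arm --plan "0 0 -3 -0.1 0.4 0 255;0 0 0 0 0.2 0 255;0 0 0 0 0 0 255"

```text
time_s: 11.28
position: [0.5773, -0.3884, 0.0364]
tool_rot: [[-0.31, 0.951, 0.0], [0.951, 0.31, -0.0], [-0.0, -0.0, -1.0]]
ft_force: [0.2, 0.3, -0.2]
grip_width: 0.0
gripper_force: 0.1
```

>>> jog_arm --plan "0 0 -3 0 0.3 0 255;0 0 -3 0 0.2 0 255;0 0 0 0 0 0 255"

```text
time_s: 11.53
position: [0.5821, -0.3869, 0.0365]
tool_rot: [[-0.41, 0.912, 0.0], [0.912, 0.41, -0.001], [-0.001, 0.0, -1.0]]
ft_force: [0.8, -0.1, 1.1]
grip_width: 0.0004
gripper_force: 0.2
```

>>> jog_arm --plan "0 0 0 0 0.15 0 255;0 0 0 0 0.15 0 255;0 0 0 0 0 0 255"

```text
time_s: 11.78
position: [0.5836, -0.3863, 0.0364]
tool_rot: [[-0.408, 0.913, -0.002], [0.913, 0.408, -0.001], [0.0, -0.003, -1.0]]
ft_force: [-6.7, -3.3, 2.0]
grip_width: -0.0001
gripper_force: 3.6
```

Stopped by the post at about 7 N, where the geometry predicts. Backing off, then rising and looking.

>>> jog_arm --plan "0 0 0 0 0 0 255;0 0 0 0 0 0 255;0 0 0 0 -1 0 255;0 0 0 0 -2 0 255;0 0 0 0 -1 -3 255;0 0 0 0 0 -4 255;0 0 0 0 0 -4 255;0 0 0 0 0 0 255;0 0 0 0 0 0 255"

```text
time_s: 12.53
position: [0.5487, -0.4026, 0.1491]
tool_rot: [[-0.409, 0.913, 0.004], [0.913, 0.409, -0.004], [-0.005, 0.002, -1.0]]
ft_force: [0.4, -0.3, 0.3]
grip_width: 0.0002
gripper_force: 0.0
```

```bash
python3 - <<'E'
from h import *
im=imaging.get_image('wrist'); save('w6.png',im['pixels'])
s=env.observe(); print(s['position'],s['ft_force'],s['qvel'])
P={}
for n,z in(('peg',.042),('pivot',.017),('stop_post',.024),('channel_end',.008),('push_end',.016)):
    for d in models.tip_of('wrist',n)[:1]: P[n]=wz(im,*d['at'],z); print(n,d['confidence'],d['at'],P[n])
a=P['peg']-P['pivot']; print(np.degrees(np.arctan2(a[1],a[0])))
E
```

```text
[ 0.54805622 -0.40196098  0.14666222] [-0.89881039  0.55944967 -0.34462392] [ 0.09933238  2.07921654  1.9609479  -0.03447881 -0.08846647 -0.09158515]
peg 0.79 [332.7, 183.8] [ 0.60468481 -0.37727098  0.042     ]
pivot 0.58 [326.0, 95.4] [ 0.56945967 -0.30808779  0.017     ]
stop_post 0.85 [333.1, 183.7] [ 0.61115482 -0.37985249  0.024     ]
channel_end 0.77 [391.9, 156.2] [ 0.66115908 -0.32991857  0.008     ]
-63.016736324826724
```

View pics/w6.png

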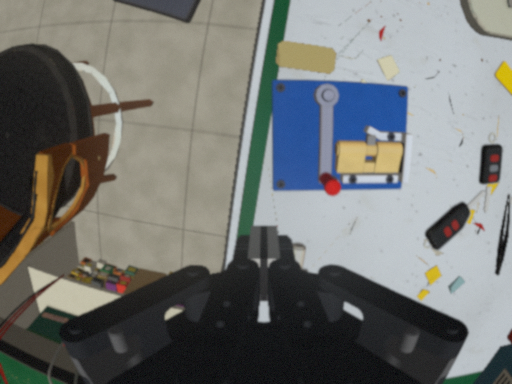

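The arm (326,95 to 333,184) lies across behind the cylinder, parallel to the plate edge. The cylinder (370,157) is against the end stop and the hand is clear.

```bash
python3 -c "
from rig import job; print(job.close_job())"
```

```text
the job is handed in; nothing more can be done
None
```

I pushed the brass cylinder home against its end stop and the retaining arm shut against its post (both stalled at about 7 N). I then backed the hand clear and handed the job in at about 12.6 s; the verdict was not reported.

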